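# Tip a packed carton and seat it in the strapping guide

## Robot

A 6-joint arm with a two-finger parallel gripper is mounted at the origin on the work surface. World frame = base frame: x ahead of the robot, y to its left, z up, the work surface at z = 0. Lengths are in m, angles in degrees, forces in N, time in s.
With the tool pointing down it reaches from about 0.25 to 0.775 m from the base axis. Payload 4 kg.
Tool frame: the origin (TCP) lies midway between the tips of the shut fingers; the grasp point (between the pads) lies 19 mm behind it; z points along the fingers, y is the line along which they close (so a half turn about z gives the same grasp; the last joint's range is limited). The gripper opens to 85 mm and grips with 20 to 120 N. Pads are 22 mm wide; open, the fingers measure 114 mm over their backs; the gripper's body (76 mm by 85 mm) begins 54 mm behind the grasp point. The pads swing forward as they close: fully open they stand 13 mm farther back than shut.
Start: joints at [-77.813, 4.996, 78.535, -0, 96.463, -5.907], TCP at [0.171, -0.523, 0.231] pointing down, gripper open.
Joint ranges: [-177.83, 177.83], [-43.37, 116.18], [15.69, 146.23], [-61.86, 241.86], [9.47, 152.12], [-147.06, 147.06]. Speed limits (degrees/s): [159.86, 159.86, 180, 180, 180, 180].

## Interface

Orientations are given as [roll, pitch, yaw] about the fixed x, y, z axes, in that order (R = Rz(yaw) Ry(pitch) Rx(roll)).
In Python, from station import env, imaging gives the robot as it stands.
- The arm moves only by the tool move_arm, never from a script. Its argument "increments" is a list of rows, each a list of 6 numbers: the shift along the tool's x, y, z in m, then the turn, a rotation vector about the tool's x, y, z in rad. In form: [[tx, ty, tz, rx, ry, rz], ...]. A call has 1 to 8 rows; each row shifts and turns the commanded pose from where the row before left it, along the tool's axes as they then stand; what a row does not reach is not made up. A row lasts 1/10 s, in which the tool goes at most 50 mm and 8.59 degrees, less where a joint would pass 70% of its speed; a pose out of reach is approached as far as the arm can. A call with a gripper value outside its range is refused whole. "claw" is the opening, from 0 (shut) to 1 (fully open), set as the call begins (left out, the last holds). The fingers move at their own pace and stop on an object; "force" is the grip in N (left out, the last holds). Time passes only in rows, so rows that do not move let the fingers close. It gives the time, the measured TCP pose, the force, the opening and the grip force at its end, in the units of the state.
- env.read_state(): the state, without advancing time (a new reading comes with each control period).
- imaging.camera(name): name is "scene" or "top" or "wrist"; returns a dict with "img" (400x640x3 uint8, red, green, blue), "depth" (400x640 float32, m along the optical axis (not along the pixel's ray), 0 where there is no reading), "camera_matrix" (3x3 intrinsics, pixels), "view" (4x4, takes a point from world to camera coordinates); the wrist camera has in their place "mount" (4x4, takes a point from camera to tool coordinates, whose origin is the TCP and whose axes are the flange's). Camera axes: x right, y up, looking along -z (the intrinsics and any distortion apply to the point x, -y, -z); pixel columns grow to the right and rows downward; lengths in m; the calibration is good to about 2 mm. A picture is of the moment at which its call begins: read the wrist's pose just before it.
- env.close_job(): hands the job in; it is judged then, once.
The state is a dict: "clock": time; "joint_pos": joint angles; "joint_vel": joint speeds; "joint_efforts": joint torques, N m; "eef_pos": TCP position; "eef_rot": TCP orientation; "contact_force": force on the tool from outside, world axes, zero at the start; "moment": the same for the moment, N m; "width": opening from 0.0 (shut) to 1.0 (fully open); "grasp_force": force on a finger pad.
Only numpy, scipy, OpenCV 4.12 (cv2) and the standard library are available. Lean on these libraries where they do the work, as an engineer would, in place of code of your own. Each camera call takes 0.05 s, during which the arm holds its last target. There are 200 camera calls.

## Task

Tip the standing packed carton by pushing high on the face with the packing-slip pouch, so it lies pouch up with its top end towards the guide rails. Then, without lifting it, slide it between the rails and press it home (about 10 N for half a second, never over 20 N: it dents) against the end stop, whose distance you must find by feel. Leave it lying there, touching the stop with the plunger pushed in, the other things undisturbed.

Things in the scene. Friction and masses are not known exactly. Their poses are not given: they have to be found in the camera images.
- carton: Brown carton, 80 (x) by 100 (y) by 160 mm tall (z), 0.22 to 0.42 kg, standing outside the rails' mouth. Origin at the centre of its base, z up to its top end. White 70 x 90 mm packing-slip pouch on its -x face, flap folded 20 mm over the top edge; +x is along the lane within 0.2 rad. Overbalances at a lean of 27 deg (65 mm of push 140 mm up); a low push slides it. Dents above 20 N from fingers or stop, bumps too: touch slowly
- carton_mid (a point): Centre of the carton, half-way up, same axes as the carton. Once tipped the right way the carton is 80 mm high, its +x points down, the pouch is up and its z points roughly along the lane. Evenly loaded. Friction on the table is ordinary, not known exactly
- lane: Two low aluminium guide rails fixed to the table, 40 mm high, no floor between. Origin on the table, midway between the rails where the straight part begins; +x along the rails to the stop (the way the carton travels), z up. Straight from x = 0 to 170 mm, inner faces at y = +-55 mm; flared mouth from x = -62 mm (inner faces at +-79 mm) to +-54 mm at 0
- stop: End stop: grey block with black clamp knob, fixed; origin at the near foot of the block, 225 mm along the lane. Two rods carry an upright rigid steel plate, 90 mm wide, 75 mm high, in front of it. The face the carton meets is clamped anywhere from 140 to 180 mm along the lane from the lane's origin: not measured, find it by feel
- plunger (a joint): Small black round carton-present plunger in the middle of the stop plate's face, 45 mm above the table; 0 = sticking out 10 mm, 0.010 = pressed flush by a carton against the plate. Very light spring (0.5 N when flush), too weak to push the carton back
- small_carton: bystander: smaller plain standing carton without pouch, 70 x 60 x 110 mm, origin under its centre
- tape_roll: bystander: roll of clear tape lying flat, 90 mm across, 24 mm high, origin under its centre
- stapler: bystander: black stapler 130 x 34 x 45 mm along its x, origin under its centre
- water_bottle: bystander: clear water bottle 62 mm across, 190 mm tall, origin under its centre
- dispenser: bystander: grey desk tape dispenser 160 x 60 x 91 mm, origin under its centre
- marker: bystander: black marker 125 mm long, 16 mm thick, along its x, origin under its centre

How it is judged:
By the outcome, as a careful person would: the job done as asked, in the order asked, and still so for the second after the job is handed in, with the robot touching nothing.
It also fails if it takes over 72 s, if anything falls off the work surface, if the arm or the gripper's body presses on something with over 40 N, if the wrist force passes 120 N, or if a joint passes its speed limit or range.

## Working session

There is one attempt and no reset: what is moved stays moved. The work goes in short steps, Python scripts to look and compute and a tool call to move; the robot and the scene stay as the last step left them, time stands still between calls to the robot, and variables do not carry over. Pictures are saved under pics/ and viewed, at most 10 in all, crops included, and the job is handed in when it is done.

Besides the shell and the picture viewer there is one more tool, called after "Call:" as a command line: name --pt "numbers of a row" for each row, then --argument value for the rest. move_arm: Moves the arm, as the interface text tells. Its arguments: {"type":"object","properties":{"increments":{"type":"array","items":{"type":"array","items":{"type":"number"}}},"claw":{"type":"number"},"force":{"type":"number"}},"required":["increments"]}

```bash
mkdir -p pics
cat > h.py <<'E'
from station import env, imaging
import numpy as np, cv2
def snap(n,f=None):
    c=imaging.camera(n)
    if f: cv2.imwrite('pics/'+f,c['img'][:,:,::-1])
    return c
def cloud(c):
    d=c['depth'];K=c['camera_matrix'];v,u=np.mgrid[0:400,0:640]
    x=(u-K[0,2])/K[0,0]*d;y=(v-K[1,2])/K[1,1]*d
    P=np.stack([x,-y,-d,np.ones_like(d)],-1)
    W=P@np.linalg.inv(c['view']).T
    W[d==0]=np.nan
    return W[...,:3]
E
python3 - <<'E'
from h import *
a=snap('top','top.png');b=snap('scene','scene.png')
np.savez('c.npz',top=cloud(a),scene=cloud(b),ti=a['img'],si=b['img'])
print(env.read_state()); print({k:a[k] for k in a if k not in('img','depth')})
E
```

```text
{'clock': 0.1, 'joint_pos': array([-7.78143486e+01,  5.03633423e+00,  7.86177076e+01, -1.82537732e-03,
        9.64634715e+01, -5.90880693e+00]), 'joint_vel': array([-0.02472612, -0.03922255, -0.18817606, -0.09127006,  0.17058405,
        0.02375705]), 'joint_efforts': array([ 2.50199766e-03, -3.53015041e+01, -3.14219213e+01, -2.84669841e-05,
        7.93972373e-03, -8.12432468e-07]), 'eef_pos': array([ 0.17069492, -0.52235753,  0.23022789]), 'eef_rot': array([-1.79882924e+02, -1.02929029e-02,  1.80942442e+01]), 'contact_force': array([-0.58909221, -0.0927713 ,  0.61566333]), 'moment': array([0.00603253, 0.03282301, 0.0287407 ]), 'grasp_force': 0.0, 'width': 1.0005728889192669}
{'camera_matrix': array([[493.61431349,   0.        , 318.68868296],
       [  0.        , 493.61431349, 195.86251413],
       [  0.        ,   0.        ,   1.        ]]), 'view': array([[ 0.02482418, -0.99947956, -0.02060009,  0.05167564],
       [ 0.99668234,  0.02314646,  0.07802923, -0.49928668],
       [-0.07751181, -0.02246876,  0.99673822, -1.23807936],
       [ 0.        ,  0.        ,  0.        ,  1.        ]])}
```

View pics/top.png

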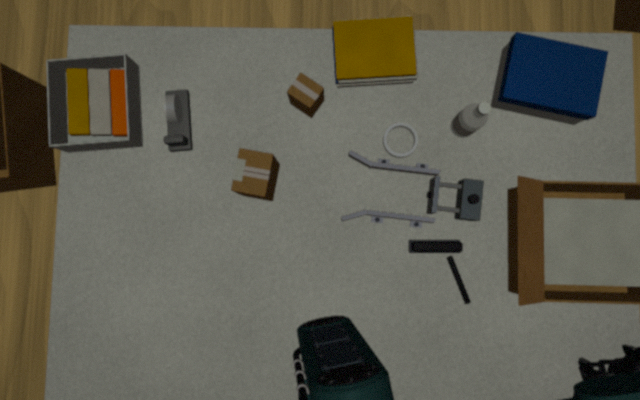

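View pics/scene.png

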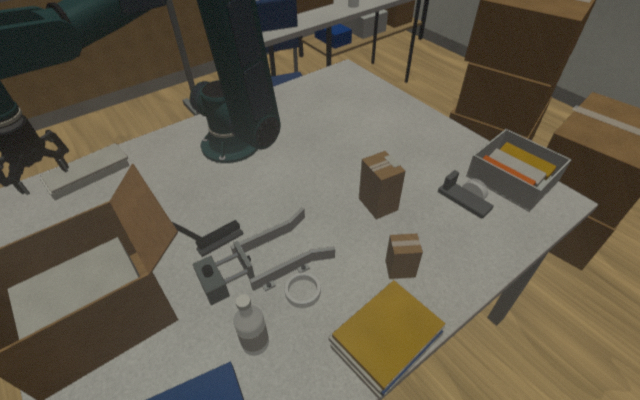

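Top view: the carton is at (255,173) with its pouch flap on the left edge. The rails run right from a mouth at about x=345, and the stop plate is at (434,195). Next I'll measure all of these.

Run:
```python
from h import *
z=np.load('c.npz');W=z['top'];I=z['ti']
def reg(u0,u1,v0,v1,z0,z1):
    p=W[v0:v1,u0:u1].reshape(-1,3);return p[(p[:,2]>z0)&(p[:,2]<z1)]
p=reg(225,285,140,205,.145,.175);r=cv2.minAreaRect(p[:,:2].astype(np.float32)*1000);print('carton',len(p),p[:,2].mean(),r,cv2.boxPoints(r).round(1).tolist())
for n,(v0,v1) in {'up':(145,180),'lo':(203,228)}.items():
    p=reg(335,432,v0,v1,.03,.05);print(n,len(p))
    for y0 in np.arange(p[:,1].max(),p[:,1].min(),-.015):
        q=p[(p[:,1]<=y0)&(p[:,1]>y0-.015)]
        if len(q):print(np.round([y0-.0075,q[:,0].min(),q[:,0].max(),q[:,2].mean()],4))
p=reg(420,445,170,222,.06,.09);r=cv2.minAreaRect(p[:,:2].astype(np.float32)*1000);print('plate',len(p),p[:,2].max(),r,cv2.boxPoints(r).round(1).tolist())
p=reg(455,487,172,225,.03,.1);r=cv2.minAreaRect(p[:,:2].astype(np.float32)*1000);print('stopblk',len(p),p[:,2].max(),cv2.boxPoints(r).round(1).tolist())
cv2.imwrite('pics/z.png',cv2.resize(I[130:240,220:500,::-1],None,fx=2.85,fy=2.85,interpolation=cv2.INTER_CUBIC))
```

```text
carton 1568 0.15996850615941868 ((539.5487670898438, 215.48060607910156), (81.58319091796875, 100.47210693359375), 80.76239013671875) [[483.3999938964844, 183.3000030517578], [582.5999755859375, 167.1999969482422], [595.7000122070312, 247.6999969482422], [496.5, 263.79998779296875]]
up 446
[-0.0155  0.5985  0.6146  0.0396]
[-0.0305  0.5913  0.6099  0.0398]
[-0.0455  0.5822  0.6025  0.0389]
[-0.0605  0.5756  0.5951  0.039 ]
[-0.0755  0.575   0.5855  0.0386]
[-0.0905  0.5727  0.5854  0.0399]
[-0.1055  0.5709  0.584   0.038 ]
[-0.1205  0.5709  0.5812  0.0396]
[-0.1355  0.5684  0.608   0.0385]
[-0.1505  0.5672  0.5796  0.0389]
[-0.1655  0.5666  0.5776  0.0395]
[-0.1805  0.5645  0.5778  0.0386]
[-0.1955  0.5627  0.5754  0.0391]
[-0.2105  0.5629  0.5738  0.0386]
[-0.2255  0.546   0.5612  0.0335]
lo 467
[-0.0012  0.4374  0.4526  0.0396]
[-0.0162  0.4425  0.4553  0.0397]
[-0.0312  0.4455  0.4609  0.0399]
[-0.0462  0.4509  0.4662  0.0399]
[-0.0612  0.4539  0.4641  0.0394]
[-0.0762  0.4519  0.4643  0.0395]
[-0.0912  0.4519  0.4623  0.0398]
[-0.1062  0.4499  0.4602  0.039 ]
[-0.1212  0.4478  0.4602  0.0399]
[-0.1362  0.446   0.4584  0.0392]
[-0.1512  0.4459  0.4563  0.0397]
[-0.1662  0.4439  0.4564  0.0392]
[-0.1812  0.4419  0.4543  0.0387]
[-0.1962  0.4421  0.4521  0.04  ]
[-0.2112  0.4399  0.4851  0.0402]
plate 227 0.08227773227409041 ((505.21942138671875, -221.06121826171875), (13.423312187194824, 89.36843872070312), 84.92765045166016) [[460.1000061035156, -223.8000030517578], [549.0999755859375, -231.6999969482422], [550.2999877929688, -218.3000030517578], [461.29998779296875, -210.39999389648438]]
stopblk 985 0.08448560855344067 [[444.79998779296875, -333.0], [544.4000244140625, -342.0], [550.4000244140625, -276.20001220703125], [450.79998779296875, -267.1000061035156]]
```

View pics/z.png

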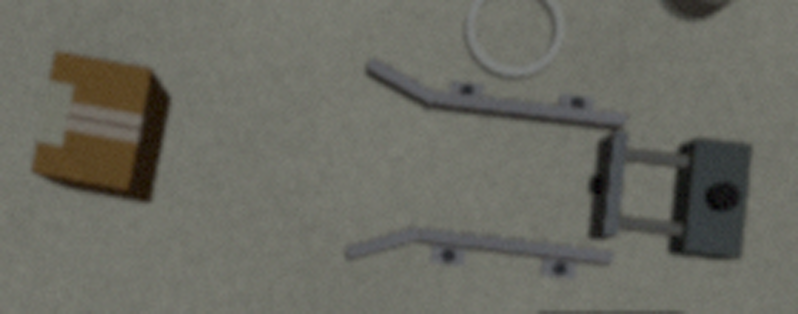

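Zoomed view: the pouch flap is on the carton's left (+y) edge and the plunger is at (597,185). The lane heads at about -95°, the carton at about -99°. I'll turn and raise the tool first.

Call:
move_arm --pt "0 0 -0.004 0 0 -0.137" --pt "0 0 -0.004 0 0 -0.137" --pt "0 0 -0.004 0 0 -0.137" --pt "0 0 -0.004 0 0 -0.137" --pt "0 0 -0.004 0 0 -0.137" --pt "0 0 -0.004 0 0 -0.137" --pt "0 0 -0.004 0 0 -0.137" --pt "0 0 -0.004 0 0 -0.137" --claw 0.5

```text
clock: 0.9
eef_pos: [0.1707, -0.5225, 0.2627]
eef_rot: [-180.0, -0.1, 81.2]
contact_force: [-0.2, -0.1, 0.0]
width: 0.501
grasp_force: 0.0
```

Call:
move_arm --pt "0.037 0.01 0 0 0 0" --pt "0.037 0.01 0 0 0 0" --pt "0.037 0.01 0 0 0 0" --pt "0.037 0.01 0 0 0 0" --pt "0.037 0.01 0 0 0 0" --pt "0.037 0.01 0 0 0 0" --pt "0.037 0.01 0 0 0 0" --pt "0.037 0.01 0 0 0 0"

```text
clock: 1.7
eef_pos: [0.2968, -0.2416, 0.2629]
eef_rot: [-180.0, -0.0, 80.9]
contact_force: [1.4, 0.4, -0.0]
width: 0.5
grasp_force: 0.0
```

Call:
move_arm --pt "0.037 0.01 0 0 0 0" --pt "0.037 0.01 0 0 0 0" --pt "0.037 0.01 0 0 0 0" --pt "0.037 0.01 0 0 0 0" --pt "0.037 0.01 0 0 0 0" --pt "0.037 0.01 0 0 0 0" --pt "0.037 0.01 0 0 0 0" --pt "0.037 0.01 0 0 0 0"

```text
clock: 2.5
eef_pos: [0.4226, 0.038, 0.2629]
eef_rot: [-180.0, 0.0, 80.9]
contact_force: [0.5, 0.1, 0.8]
width: 0.5
grasp_force: 0.0
```

Call:
move_arm --pt "0.037 0.01 0 0 0 0" --pt "0.037 0.01 0 0 0 0" --pt "0.037 0.01 0 0 0 0" --pt "0.037 0.01 0 0 0 0" --pt "0.037 0.01 0 0 0 0" --pt "0.037 0.01 0 0 0 0" --pt "0.037 0.01 0 0 0 0" --pt "0.02 0.01 0 0 0 0"

```text
clock: 3.3
eef_pos: [0.5456, 0.3019, 0.2618]
eef_rot: [-179.9, 0.0, 81.0]
contact_force: [0.1, 0.1, -0.1]
width: 0.498
grasp_force: 0.0
```

Call:
move_arm --pt "0.012 0.008 0.005 0 0 0" --pt "0 0 0.02 0 0 0" --pt "0 0 0.03 0 0 0" --pt "0 0 0.03 0 0 0" --pt "0 0 0.03 0 0 0" --pt "0 0 0.014 0 0 0" --pt "0 0 0 0 0 0"

```text
clock: 4.0
eef_pos: [0.5538, 0.309, 0.1307]
eef_rot: [-179.7, 0.2, 80.9]
contact_force: [-0.4, 0.3, 0.3]
width: 0.5
grasp_force: 0.0
```

Run:
```python
from h import *
a=snap('scene','s2.png');t=snap('top')
im=np.hstack([cv2.resize(a['img'][100:260,310:520],None,fx=2.5,fy=2.5),cv2.resize(t['img'][110:238,190:290],None,fx=2.5,fy=2.5,)[:400]]) if 0 else None
x=cv2.resize(a['img'][60:260,300:520],(550,500));y=cv2.resize(t['img'][90:240,180:255],(250,500))
cv2.imwrite('pics/s2.png',np.hstack([x,y])[:,:,::-1])
print(env.read_state()['eef_pos'],env.read_state()['contact_force'])
```

```text
[0.55593598 0.30997143 0.13518939] [-0.12530083  1.10191612  0.5261119 ]
```

View pics/s2.png

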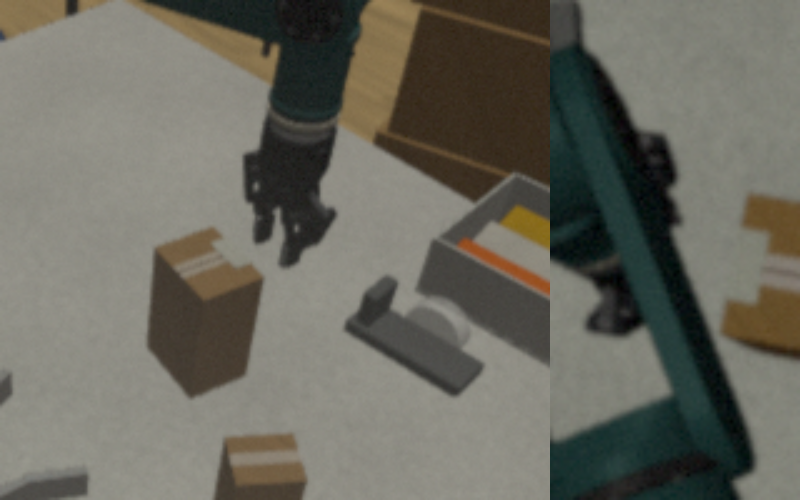

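The view shows the fingers behind the pouch face, level with the upper carton and clear of everything. I'll approach slowly now.

Call:
move_arm --pt "-0.012 0 0 0 0 0" --pt "-0.01 0 0 0 0 0" --pt "-0.005 0 0 0 0 0" --pt "-0.002 0 0 0 0 0" --pt "-0.002 0 0 0 0 0" --pt "-0.002 0 0 0 0 0" --pt "-0.002 0 0 0 0 0" --pt "-0.002 0 0 0 0 0"

```text
clock: 4.9
eef_pos: [0.5495, 0.2732, 0.1341]
eef_rot: [-180.0, 0.0, 80.9]
contact_force: [0.4, 0.3, -0.9]
width: 0.5
grasp_force: 0.0
```

Call:
move_arm --pt "-0.002 0 0 0 0 0" --pt "-0.002 0 0 0 0 0" --pt "-0.002 0 0 0 0 0" --pt "-0.002 0 0 0 0 0" --pt "-0.002 0 0 0 0 0" --pt "-0.002 0 0 0 0 0"

```text
clock: 5.5
eef_pos: [0.5479, 0.2619, 0.1349]
eef_rot: [180.0, -0.1, 80.9]
contact_force: [0.3, 2.1, 1.5]
width: 0.502
grasp_force: 0.9
```

Call:
move_arm --pt "-0.003 0 0 0 0 0" --pt "-0.003 0 0 0 0 0" --pt "-0.003 0 0 0 0 0" --pt "-0.003 0 0 0 0 0" --pt "-0.003 0 0 0 0 0" --pt "-0.003 0 0 0 0 0" --pt "-0.003 0 0 0 0 0" --pt "-0.003 0 0 0 0 0"

```text
clock: 6.3
eef_pos: [0.5438, 0.2373, 0.1342]
eef_rot: [-180.0, 0.0, 80.9]
contact_force: [0.8, 1.3, 1.3]
width: 0.5
grasp_force: 0.7
```

Run:
```python
from h import *
a=snap('scene');t=snap('top')
x=cv2.resize(a['img'][60:260,300:520],(550,500));y=cv2.resize(t['img'][90:240,210:285],(250,500))
cv2.imwrite('pics/s3.png',np.hstack([x,y])[:,:,::-1])
```

```text
(no output)
```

View pics/s3.png

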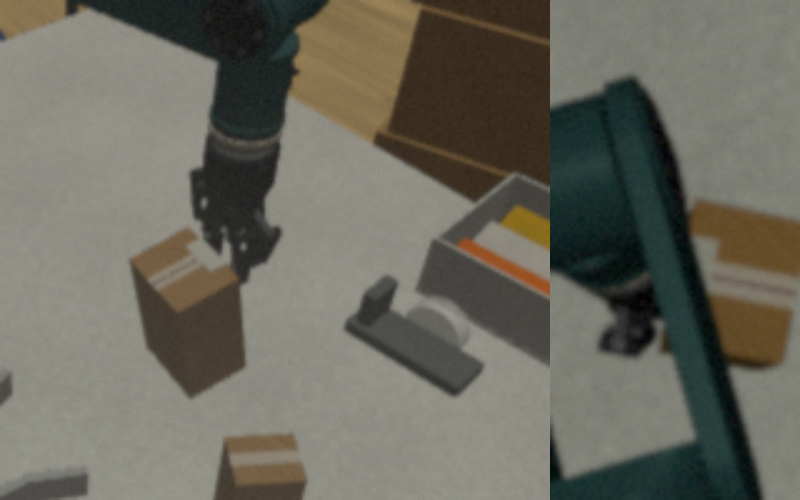

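The carton is leaning about 10° and its base edge hasn't moved, so it is tipping and not sliding. I'll carry on.

Call:
move_arm --pt "-0.003 0 0 0 0 0" --pt "-0.003 0 0 0 0 0" --pt "-0.003 0 0 0 0 0" --pt "-0.003 0 0 0 0 0" --pt "-0.003 0 0 0 0 0" --pt "-0.003 0 0 0 0 0" --pt "-0.003 0 0 0 0 0" --pt "-0.003 0 0 0 0 0"

```text
clock: 7.2
eef_pos: [0.54, 0.2136, 0.1341]
eef_rot: [-180.0, 0.0, 80.9]
contact_force: [-0.3, -0.2, 0.0]
width: 0.502
grasp_force: 0.2
```

Call:
move_arm --pt "-0.003 0 0 0 0 0" --pt "-0.003 0 0 0 0 0" --pt "-0.003 0 0 0 0 0" --pt "-0.003 0 0 0 0 0" --pt "-0.003 0 0 0 0 0" --pt "-0.003 0 0 0 0 0"

```text
clock: 7.8
eef_pos: [0.5372, 0.1959, 0.1343]
eef_rot: [-180.0, 0.0, 80.9]
contact_force: [-0.7, -0.1, -0.1]
width: 0.499
grasp_force: 0.0
```

Call:
move_arm --pt "0 0 0 0 0 0" --pt "0.03 0 0 0 0 0" --pt "0.04 0 0 0 0 0" --pt "0.03 0 0 0 0 0"

```text
clock: 8.2
eef_pos: [0.5533, 0.2966, 0.1344]
eef_rot: [180.0, -0.0, 80.9]
contact_force: [1.0, -0.4, 0.8]
width: 0.497
grasp_force: 0.0
```

```bash
cat > m.py <<'E'
from h import *
a=snap('scene');t=snap('top');s=env.read_state();print(s['eef_pos'],s['contact_force'])
for n,c in(('top',t),('scene',a)):
    W=cloud(c);p=W.reshape(-1,3);I=c['img'].reshape(-1,3).astype(int)
    m=(abs(p[:,2]-.08)<.006)&(p[:,0]>.43)&(p[:,0]<.62)&(p[:,1]>-.22)&(p[:,1]<.24)&(I.sum(1)>150)
    q=p[m]
    if len(q)<50: print(n,'few');continue
    r=cv2.minAreaRect(q[:,:2].astype(np.float32)*1000);print(n,len(q),q[:,2].mean(),r,cv2.boxPoints(r).round(0).tolist())
x=cv2.resize(a['img'][100:300,200:420],(440,400));y=cv2.resize(t['img'][110:250,230:440],(360,240))
cv2.imwrite('pics/m.png',np.hstack([x,np.vstack([y,np.zeros((160,360,3),np.uint8)])])[:,:,::-1])
E
python3 m.py
```

```text
[0.55299653 0.29850356 0.13391091] [-0.29381692 -1.32793895  0.2952601 ]
top 2692 0.08039440248699256 ((509.86260986328125, -24.514068603515625), (397.0827331542969, 110.05738830566406), 85.19377136230469) [[438.0, -218.0], [548.0, -227.0], [581.0, 169.0], [472.0, 178.0]]
scene 1542 0.07971696706848369 ((502.4613037109375, -25.940933227539062), (394.3984069824219, 102.6916275024414), 81.36791229248047) [[422.0, -213.0], [524.0, -229.0], [583.0, 161.0], [481.0, 177.0]]
```

View pics/m.png

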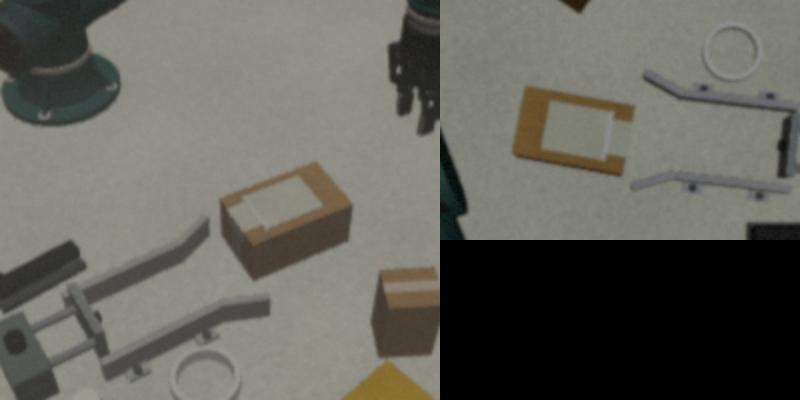

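The carton lies pouch up in front of the mouth with its top end towards the rails. I'll measure it again with the plate excluded.

```bash
sed -i 's/>-.22)/>-.19)/' m.py; python3 m.py
```

```text
[0.55289171 0.29527259 0.1338967 ] [-0.18972501 -1.15411044  0.74194479]
top 2638 0.08057434062374566 ((519.2535400390625, 90.83492279052734), (161.12881469726562, 100.15962219238281), 80.72354125976562) [[457.0, 19.0], [556.0, 3.0], [582.0, 162.0], [483.0, 178.0]]
scene 1530 0.07977747984050026 ((518.866455078125, 87.95443725585938), (162.65074157714844, 104.77484130859375), 81.70477294921875) [[455.0, 15.0], [559.0, -0.0], [582.0, 161.0], [479.0, 176.0]]
```

Call:
move_arm --pt "0 0 0 0 0 -0.0716" --pt "-0.0317 -0.0163 0 0 0 0" --pt "-0.0317 -0.0163 0 0 0 0" --pt "-0.0317 -0.0163 0 0 0 0" --pt "-0.0317 -0.0163 0 0 0 0" --pt "-0.0317 -0.0163 0 0 0 0" --pt "-0.0317 -0.0163 0 0 0 0" --pt "-0.0317 -0.0163 0 0 0 0" --claw 0

```text
clock: 9.2
eef_pos: [0.4187, 0.0817, 0.1343]
eef_rot: [180.0, 0.0, 84.9]
contact_force: [-0.3, -0.2, -0.1]
width: 0.003
grasp_force: 0.0
```

Call:
move_arm --pt "0 0 0.02 0 0 0" --pt "0 0 0.03 0 0 0" --pt "0 0 0.025 0 0 0" --pt "0 0 0.015 0 0 0" --pt "0 0 0 0 0 0"

```text
clock: 9.7
eef_pos: [0.4174, 0.0827, 0.0419]
eef_rot: [-179.7, 0.1, 84.9]
contact_force: [0.2, 0.2, -0.1]
width: -0.001
grasp_force: 0.0
```

Next I'll nudge the carton sideways towards world +x (tool +y).

Call:
move_arm --pt "0 0.008 0 0 0 0" --pt "0 0.008 0 0 0 0" --pt "0 0.004 0 0 0 0" --pt "0 0.003 0 0 0 0" --pt "0 0.003 0 0 0 0" --pt "0 0.003 0 0 0 0" --pt "0 0.003 0 0 0 0"

```text
clock: 10.4
eef_pos: [0.4521, 0.0811, 0.0443]
eef_rot: [-180.0, 0.0, 85.0]
contact_force: [-0.9, 0.0, 0.8]
width: 0.001
grasp_force: 0.0
```

Call:
move_arm --pt "0 0.003 0 0 0 0" --pt "0 0.003 0 0 0 0" --pt "0 0.003 0 0 0 0" --pt "0 0.003 0 0 0 0" --pt "0 0.002 0 0 0 0"

```text
clock: 10.9
eef_pos: [0.4644, 0.0797, 0.0442]
eef_rot: [-179.8, 0.1, 85.0]
contact_force: [-6.8, -0.1, 5.0]
width: -0.002
grasp_force: 3.0
```

```bash
python3 m.py
```

```text
[0.46478592 0.07967536 0.04417138] [-4.62391438 -0.04389378  4.14560981]
top 1116 0.0804103991437434 ((532.0711669921875, 90.69129180908203), (160.92034912109375, 97.57894134521484), 82.4368667602539) [[473.0, 17.0], [570.0, 5.0], [591.0, 164.0], [494.0, 177.0]]
scene 1543 0.07971154929687546 ((510.9411926269531, 90.97624969482422), (161.92274475097656, 141.06784057617188), 81.7909927368164) [[430.0, 21.0], [569.0, 1.0], [592.0, 161.0], [453.0, 181.0]]
```

Call:
move_arm --pt "0 -0.01 0 0 0 0" --pt "0 -0.01 -0.03 0 0 0" --pt "0 0 -0.04 0 0 0" --pt "0.01 0.01 -0.02 0 0 0" --pt "0.038 0.019 0 0 0 0" --pt "0.038 0.019 0 0 0 0" --pt "0.038 0.019 0 0 0 0" --pt "0.038 0.019 0 0 0 0"

```text
clock: 11.8
eef_pos: [0.5464, 0.2371, 0.1343]
eef_rot: [179.9, -0.0, 85.0]
contact_force: [-0.0, 0.1, 1.0]
width: -0.002
grasp_force: 0.0
```

Call:
move_arm --pt "0 0 0.02 0 0 0" --pt "0 0 0.03 0 0 0" --pt "0 0 0.03 0 0 0" --pt "0 0 0.02 0 0 0" --pt "0 0 0 0 0 0" --claw 0.6

```text
clock: 12.3
eef_pos: [0.5427, 0.2347, 0.03]
eef_rot: [-179.6, 0.2, 85.0]
contact_force: [-1.4, 0.0, 0.1]
width: 0.602
grasp_force: 0.0
```

```bash
python3 m.py
```

```text
[0.54572069 0.23556818 0.03443112] [ 0.28228468 -0.54323504  0.30454988]
top 2636 0.08053985575210233 ((532.931396484375, 117.33639526367188), (214.70794677734375, 106.46842193603516), 85.30384063720703) [[471.0, 15.0], [577.0, 6.0], [595.0, 220.0], [489.0, 229.0]]
scene 1597 0.07979740925667785 ((529.8948974609375, 126.35160064697266), (237.97708129882812, 115.07726287841797), 83.49114227294922) [[459.0, 15.0], [574.0, 2.0], [601.0, 238.0], [486.0, 251.0]]
```

Call:
move_arm --pt "-0.015 0 0 0 0 0" --pt "-0.015 0 0 0 0 0" --pt "-0.007 0 0 0 0 0" --pt "-0.003 0 0 0 0 0" --pt "-0.002 0 0 0 0 0" --pt "-0.002 0 0 0 0 0" --pt "-0.002 0 0 0 0 0" --pt "-0.002 0 0 0 0 0"

```text
clock: 13.2
eef_pos: [0.5416, 0.1878, 0.0342]
eef_rot: [-180.0, 0.0, 85.0]
contact_force: [-0.4, 0.1, 0.4]
width: 0.598
grasp_force: 0.0
```

Call:
move_arm --pt "-0.002 0 0 0 0 0" --pt "-0.002 0 0 0 0 0" --pt "-0.002 0 0 0 0 0" --pt "-0.002 0 0 0 0 0" --pt "-0.002 0 0 0 0 0" --pt "-0.002 0 0 0 0 0" --pt "-0.002 0 0 0 0 0" --pt "-0.002 0 0 0 0 0"

```text
clock: 14.0
eef_pos: [0.5404, 0.1718, 0.0346]
eef_rot: [180.0, -0.0, 85.0]
contact_force: [-1.0, 2.4, 2.0]
width: 0.601
grasp_force: 0.0
```

Call:
move_arm --pt "-0.003 0 0 0 0 0" --pt "-0.003 0 0 0 0 0" --pt "-0.003 0 0 0 0 0" --pt "-0.003 0 0 0 0 0" --pt "-0.003 0 0 0 0 0" --pt "-0.003 0 0 0 0 0" --pt "-0.003 0 0 0 0 0" --pt "-0.003 0 0 0 0 0"

```text
clock: 14.8
eef_pos: [0.5383, 0.1477, 0.0345]
eef_rot: [180.0, -0.0, 85.0]
contact_force: [-0.5, 4.9, 3.5]
width: 0.603
grasp_force: 0.0
```

```bash
sed -i 's/<.24)/<s["eef_pos"][1]-.03)/' m.py; python3 m.py
```

```text
[0.53831213 0.14722486 0.03453939] [-0.42308263  2.4841572   2.84578752]
top 1989 0.0806513780560139 ((529.3844604492188, 38.655738830566406), (126.48214721679688, 100.4517593383789), 85.26873016357422) [[474.0, -20.0], [574.0, -29.0], [585.0, 98.0], [485.0, 106.0]]
scene 1462 0.07979981353660627 ((530.3662719726562, 46.6966667175293), (147.576171875, 103.3689956665039), 85.290283203125) [[473.0, -23.0], [576.0, -31.0], [588.0, 116.0], [485.0, 124.0]]
```

Call:
move_arm --pt "-0.004 0 0 0 0 0" --pt "-0.004 0 0 0 0 0" --pt "-0.004 0 0 0 0 0" --pt "-0.004 0 0 0 0 0" --pt "-0.004 0 0 0 0 0" --pt "-0.004 0 0 0 0 0" --pt "-0.004 0 0 0 0 0" --pt "-0.004 0 0 0 0 0"

```text
clock: 15.7
eef_pos: [0.5355, 0.116, 0.0345]
eef_rot: [180.0, -0.0, 85.0]
contact_force: [-0.1, 5.6, 3.2]
width: 0.598
grasp_force: 0.0
```

Call:
move_arm --pt "-0.004 0 0 0 0 0" --pt "-0.004 0 0 0 0 0" --pt "-0.004 0 0 0 0 0" --pt "-0.004 0 0 0 0 0" --pt "-0.004 0 0 0 0 0" --pt "-0.004 0 0 0 0 0" --pt "-0.004 0 0 0 0 0" --pt "-0.004 0 0 0 0 0"

```text
clock: 16.5
eef_pos: [0.5326, 0.0842, 0.0346]
eef_rot: [180.0, -0.0, 85.0]
contact_force: [1.2, 5.1, 3.4]
width: 0.604
grasp_force: 0.0
```

```bash
python3 m.py
```

```text
[0.53258824 0.08347229 0.03456894] [-0.26688059  2.1246689   3.51479812]
top 1866 0.08059081258934722 ((524.3995361328125, -18.383018493652344), (140.44432067871094, 100.1069564819336), 85.12215423583984) [[469.0, -84.0], [568.0, -93.0], [580.0, 47.0], [480.0, 56.0]]
scene 1555 0.07997358417338558 ((524.585205078125, -16.55663299560547), (147.70657348632812, 103.60466003417969), 84.81617736816406) [[466.0, -85.0], [570.0, -95.0], [583.0, 52.0], [480.0, 62.0]]
```

Call:
move_arm --pt "-0.004 0 0 0 0 0" --pt "-0.004 0 0 0 0 0" --pt "-0.004 0 0 0 0 0" --pt "-0.004 0 0 0 0 0" --pt "-0.004 0 0 0 0 0" --pt "-0.004 0 0 0 0 0" --pt "-0.004 0 0 0 0 0" --pt "-0.004 0 0 0 0 0"

```text
clock: 17.4
eef_pos: [0.5298, 0.0526, 0.0345]
eef_rot: [180.0, -0.1, 85.0]
contact_force: [-0.6, 6.2, 3.7]
width: 0.604
grasp_force: 0.0
```

Call:
move_arm --pt "-0.004 0 0 0 0 0" --pt "-0.004 0 0 0 0 0" --pt "-0.004 0 0 0 0 0" --pt "-0.004 0 0 0 0 0" --pt "-0.004 0 0 0 0 0" --pt "-0.004 0 0 0 0 0" --pt "-0.004 0 0 0 0 0" --pt "-0.004 0 0 0 0 0"

```text
clock: 18.2
eef_pos: [0.527, 0.0208, 0.0346]
eef_rot: [180.0, -0.1, 85.0]
contact_force: [1.1, 6.3, 3.8]
width: 0.598
grasp_force: 0.0
```

Call:
move_arm --pt "-0.004 0 0 0 0 0" --pt "-0.004 0 0 0 0 0" --pt "-0.004 0 0 0 0 0" --pt "-0.004 0 0 0 0 0" --pt "-0.003 0 0 0 0 0" --pt "-0.002 0 0 0 0 0" --pt "-0.002 0 0 0 0 0"

```text
clock: 18.9
eef_pos: [0.5249, -0.0021, 0.0346]
eef_rot: [180.0, -0.1, 85.0]
contact_force: [0.1, 5.9, 4.5]
width: 0.601
grasp_force: 0.0
```

```bash
python3 m.py
```

```text
[ 0.52492315 -0.00242313  0.03457332] [0.06673154 4.37634075 4.25047784]
top 1544 0.08052563099425214 ((516.620361328125, -104.53231811523438), (140.5340118408203, 100.09088897705078), 85.33570861816406) [[461.0, -170.0], [561.0, -179.0], [572.0, -39.0], [472.0, -30.0]]
scene 1723 0.07991691704423749 ((516.8508911132812, -102.86858367919922), (147.4249725341797, 103.78588104248047), 84.86316680908203) [[459.0, -172.0], [562.0, -181.0], [575.0, -34.0], [472.0, -25.0]]
```

Call:
move_arm --pt "-0.002 0 0 0 0 0" --pt "-0.002 0 0 0 0 0" --pt "-0.002 0 0 0 0 0" --pt "-0.002 0 0 0 0 0" --pt "-0.002 0 0 0 0 0" --pt "-0.002 0 0 0 0 0"

```text
clock: 19.6
eef_pos: [0.5239, -0.0139, 0.0346]
eef_rot: [-180.0, -0.1, 85.0]
contact_force: [0.4, 5.6, 4.4]
width: 0.596
grasp_force: 0.0
```

Call:
move_arm --pt "-0.002 0 0 0 0 0" --pt "-0.002 0 0 0 0 0" --pt "-0.002 0 0 0 0 0" --pt "-0.002 0 0 0 0 0" --pt "-0.002 0 0 0 0 0"

```text
clock: 20.1
eef_pos: [0.523, -0.0239, 0.0345]
eef_rot: [-180.0, -0.1, 85.0]
contact_force: [1.1, 5.0, 5.2]
width: 0.597
grasp_force: 0.0
```

Call:
move_arm --pt "-0.002 0 0 0 0 0" --pt "-0.002 0 0 0 0 0" --pt "-0.002 0 0 0 0 0"

```text
clock: 20.4
eef_pos: [0.5225, -0.0299, 0.0345]
eef_rot: [-180.0, -0.1, 85.0]
contact_force: [0.1, 6.2, 5.5]
width: 0.6
grasp_force: 0.0
```

```bash
python3 m.py
```

```text
[ 0.52243554 -0.0302101   0.03456107] [0.41669578 5.7160143  3.98620478]
top 1235 0.08055490005962057 ((514.6143798828125, -128.65151977539062), (130.74085998535156, 100.04314422607422), 85.12042999267578) [[459.0, -190.0], [559.0, -198.0], [570.0, -68.0], [470.0, -59.0]]
scene 1573 0.07996445417724246 ((515.5131225585938, -125.00509643554688), (136.4418182373047, 102.84628295898438), 85.57123565673828) [[459.0, -189.0], [562.0, -197.0], [572.0, -61.0], [470.0, -53.0]]
```

Call:
move_arm --pt "-0.0015 0 0 0 0 0" --pt "-0.0015 0 0 0 0 0" --pt "-0.0015 0 0 0 0 0" --pt "-0.0015 0 0 0 0 0"

```text
clock: 20.9
eef_pos: [0.5219, -0.0358, 0.0346]
eef_rot: [-180.0, -0.1, 85.0]
contact_force: [0.6, 7.2, 5.0]
width: 0.602
grasp_force: 0.0
```

Call:
move_arm --pt "-0.001 0 0 0 0 0" --pt "-0.001 0 0 0 0 0" --pt "-0.001 0 0 0 0 0"

```text
clock: 21.2
eef_pos: [0.5217, -0.0387, 0.0345]
eef_rot: [-180.0, -0.1, 85.0]
contact_force: [0.1, 6.6, 6.4]
width: 0.603
grasp_force: 0.0
```

Call:
move_arm --pt "-0.001 0 0 0 0 0" --pt "-0.001 0 0 0 0 0"

```text
clock: 21.4
eef_pos: [0.5215, -0.0406, 0.0345]
eef_rot: [-180.0, -0.1, 85.0]
contact_force: [0.8, 6.6, 4.3]
width: 0.598
grasp_force: 0.0
```

Call:
move_arm --pt "-0.001 0 0 0 0 0" --pt "-0.001 0 0 0 0 0"

```text
clock: 21.6
eef_pos: [0.5213, -0.0426, 0.0346]
eef_rot: [-180.0, -0.1, 85.0]
contact_force: [1.4, 6.6, 5.4]
width: 0.597
grasp_force: 0.0
```

Call:
move_arm --pt "-0.0007 0 0 0 0 0" --pt "-0.0007 0 0 0 0 0"

```text
clock: 21.8
eef_pos: [0.5212, -0.044, 0.0345]
eef_rot: [-180.0, -0.1, 85.0]
contact_force: [0.6, 7.4, 5.2]
width: 0.602
grasp_force: 0.0
```

Call:
move_arm --pt "-0.0007 0 0 0 0 0" --pt "-0.0007 0 0 0 0 0"

```text
clock: 22.0
eef_pos: [0.5212, -0.0439, 0.0346]
eef_rot: [-180.0, -0.3, 85.0]
contact_force: [0.5, 12.2, 5.0]
width: 0.6
grasp_force: 0.0
```

Run:
```python
from h import *
t=snap('top');a=snap('scene')
cv2.imwrite('pics/e.png',np.vstack([cv2.resize(t['img'][150:240,330:490],(640,300)),cv2.resize(a['img'][190:310,180:400],(640,300))])[:,:,::-1])
W=cloud(t);p=W[150:240,330:470].reshape(-1,3);p=p[(abs(p[:,0]-.505)<.03)]
for y in np.arange(-.19,-.24,-.003):
    q=p[abs(p[:,1]-y)<.0015];print(round(y,3),len(q),np.sort(q[:,2])[::max(1,len(q)//5)].round(3))
```

```text
-0.19 28 [0.076 0.079 0.08  0.081 0.082 0.085]
-0.193 36 [0.076 0.079 0.081 0.081 0.082 0.089]
-0.196 31 [0.075 0.079 0.08  0.081 0.083 0.086]
-0.199 27 [0.076 0.079 0.08  0.081 0.082 0.085]
-0.202 27 [0.074 0.079 0.08  0.082 0.083 0.085]
-0.205 40 [0.076 0.079 0.081 0.082 0.083]
-0.208 27 [0.074 0.079 0.079 0.081 0.082 0.084]
-0.211 27 [0.074 0.077 0.08  0.081 0.082 0.083]
-0.214 25 [0.075 0.077 0.079 0.08  0.082]
-0.217 24 [0.07  0.073 0.075 0.077 0.078 0.08 ]
-0.22 25 [0.069 0.073 0.075 0.076 0.077]
-0.223 35 [0.07  0.074 0.076 0.076 0.077]
-0.226 23 [0.071 0.073 0.074 0.074 0.075 0.077]
-0.229 4 [0.071 0.071 0.073 0.073]
-0.232 11 [0.041 0.045 0.048 0.05  0.056 0.058]
-0.235 6 [0.043 0.046 0.051 0.051 0.051 0.054]
-0.238 7 [0.041 0.042 0.044 0.045 0.046 0.047 0.05 ]
```

View pics/e.png

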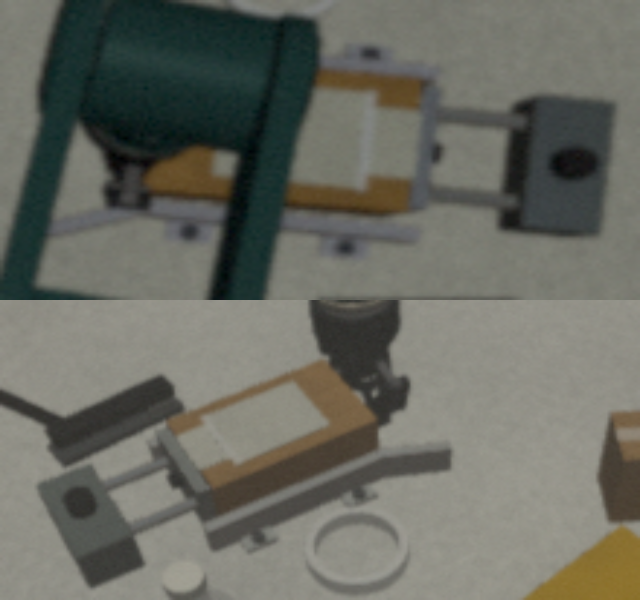

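The picture shows the carton flush against the plate. The plunger's rear end sticks out behind the plate at (437,152), so it is pushed in. The force rose to 12 N with the motion stopped, so I'll press slightly more and hold.

Call:
move_arm --pt "0 0 0 0 0 0" --pt "-0.0002 0 0 0 0 0"

```text
clock: 22.3
eef_pos: [0.5212, -0.0439, 0.0346]
eef_rot: [-180.0, -0.3, 85.0]
contact_force: [0.5, 11.7, 5.9]
width: 0.6
grasp_force: 0.0
```

Call:
move_arm --pt "-0.0004 0 0 0 0 0" --pt "0 0 0 0 0 0"

```text
clock: 22.5
eef_pos: [0.5212, -0.0439, 0.0346]
eef_rot: [-180.0, -0.3, 85.0]
contact_force: [0.9, 11.9, 5.3]
width: 0.597
grasp_force: 0.0
```

Call:
move_arm --pt "-0.0005 0 0 0 0 0" --pt "0 0 0 0 0 0"

```text
clock: 22.7
eef_pos: [0.5212, -0.0439, 0.0346]
eef_rot: [-180.0, -0.4, 85.0]
contact_force: [1.4, 14.3, 5.1]
width: 0.596
grasp_force: 0.0
```

Holding at about 14 N for over half a second, then backing off slowly.

Call:
move_arm --pt "0 0 0 0 0 0" --pt "0 0 0 0 0 0" --pt "0 0 0 0 0 0" --pt "0 0 0 0 0 0" --pt "0 0 0 0 0 0" --pt "0 0 0 0 0 0" --pt "0 0 0 0 0 0"

```text
clock: 23.4
eef_pos: [0.5212, -0.0439, 0.0346]
eef_rot: [-180.0, -0.4, 85.0]
contact_force: [0.9, 13.0, 5.2]
width: 0.602
grasp_force: 0.0
```

Call:
move_arm --pt "0.001 0 0 0 0 0" --pt "0.001 0 0 0 0 0" --pt "0.002 0 0 0 0 0" --pt "0.003 0 0 0 0 0" --pt "0.005 0 0 0 0 0" --pt "0.01 0 0 0 0 0" --pt "0.015 0 0 0 0 0" --pt "0.02 0 0 0 0 0"

```text
clock: 24.2
eef_pos: [0.5257, 0.0103, 0.0338]
eef_rot: [-179.9, 0.0, 84.9]
contact_force: [-0.4, -0.9, -0.2]
width: 0.601
grasp_force: 0.0
```

Call:
move_arm --pt "0.03 0 -0.01 0 0 0" --pt "0.03 0 -0.03 0 0 0" --pt "0.03 0 -0.03 0 0 0" --pt "0.03 0 -0.03 0 0 0" --pt "0 0 -0.03 0 0 0" --pt "0 0 0 0 0 0"

```text
clock: 24.8
eef_pos: [0.5388, 0.1315, 0.1697]
eef_rot: [179.4, -0.1, 85.2]
contact_force: [0.2, 0.7, 0.7]
width: 0.601
grasp_force: 0.0
```

Run:
```python
from h import *
t=snap('top');a=snap('scene')
cv2.imwrite('pics/f.png',np.vstack([cv2.resize(t['img'][90:320,150:510],(640,300)),cv2.resize(a['img'][190:310,180:400],(640,300))])[:,:,::-1])
W=cloud(t);p=W[150:240,330:470].reshape(-1,3);p=p[(abs(p[:,0]-.505)<.03)]
for y in np.arange(-.208,-.224,-.002):
    q=p[abs(p[:,1]-y)<.001];print(round(y,3),len(q),np.median(q[:,2]))
s=env.read_state();print(s['eef_pos'],s['contact_force'])
```

```text
-0.208 22 0.08168507935472058
-0.21 16 0.08175615749112197
-0.212 20 0.08005455395343608
-0.214 19 0.07959087647789898
-0.216 14 0.07857385463717392
-0.218 13 0.07440487961802655
-0.22 23 0.07474663376388846
-0.222 23 0.07416122124468516
-0.224 21 0.07501318515582067
[0.53646663 0.12993023 0.16462562] [-0.33845578  0.64188351 -0.84342304]
```

View pics/f.png

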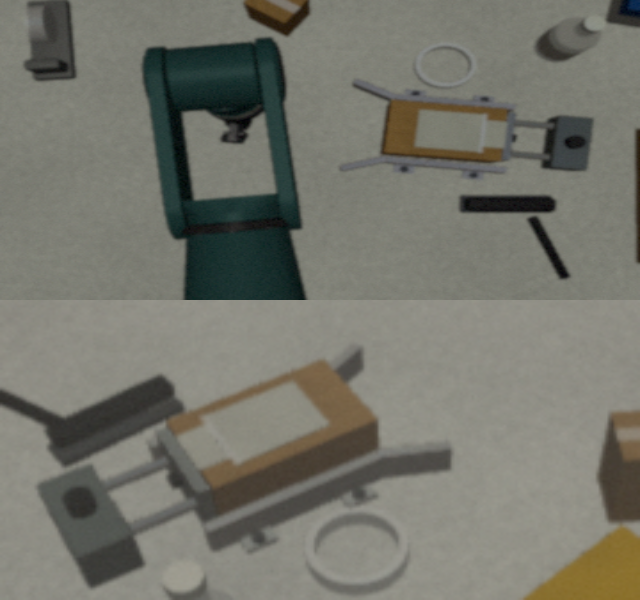

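The carton lies pouch up between the rails, flush with the plate. The arm is clear and the other things haven't moved. Handing in.

```bash
python3 -c "
from station import env; print(env.close_job())"
```

```text
the job is handed in; nothing more can be done
None
```

The job is handed in: the carton lies pouch up between the rails, top end against the stop plate, pressed at 12–14 N for over half a second. The pictures show the plunger in and the other things undisturbed. It took about 25 s of robot time.

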